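# Check the brake levers of a scooter handlebar

### The arm

A 7-joint arm with a two-finger parallel gripper is mounted at the origin on the work surface. World frame = base frame: x ahead of the robot, y to its left, z up, the work surface at z = 0. Lengths are in m, angles in rad, forces in N, time in s.
With the tool pointing down it reaches from about 0.375 to 0.925 m from the base axis. Payload 3.1 kg.
Tool frame: the origin (TCP) lies between the finger pads; the fingertips stand 19 mm ahead of it and the grasp point (between the pads) is the TCP; z points along the fingers, y is the line along which they close (so a half turn about z gives the same grasp; the last joint's range is limited). The gripper opens to 85 mm and grips with 20 to 120 N. Pads are 22 mm wide; open, the fingers measure 114 mm over their backs; the gripper's body (76 mm by 85 mm) begins 54 mm behind the grasp point. The pads swing forward as they close: fully open they stand 13 mm farther back than shut.
Start: joints at [1.115, 0.383, 0.044, 1.598, -0.018, 1.161, -0.05], TCP at [0.228, -0.609, 0.22] pointing down, gripper open.
Joint ranges: [-2.61, 2.61], [-0.41, 2.15], [-1.48, 1.57], [0, 2.5], [-1.57, 4.71], [0.05, 1.97], [-2.85, 2.85]. Speed limits (rad/s): [2.79, 2.79, 3.14, 3.14, 3.14, 3.14, 3.14].

### API

Orientations are given as a unit quaternion [x, y, z, w].
In Python, from bench import move_ptp, movel, move_j, move_gripper, pause, inverse_kinematics, read_camera, camera_params, MotionError, sign_off, look_for, tip_of, read_time_s, read_qpos, read_joint_vel, read_effort, read_eef_pos, read_tcp_rot, read_ft_force, read_ft_torque, read_finger_gap, read_grasp_force gives the robot as it stands. Calls block until the motion is done:
- move_ptp(position, orientation): joint-space move of the TCP to a pose.
- movel(position, orientation=None, speed=0.15): straight line of the TCP; orientation=None keeps the orientation; speed is the mean speed in m/s.
- move_j(angles): joint-space move.
- move_gripper(opening, effort=None): finger opening in m; effort is the grip in N (None keeps the last); returns when the fingers have stopped.
- pause(seconds).
- inverse_kinematics(position, orientation): joint angles nearest the present ones, or None.
- read_camera(name): name is "scene" or "top" or "wrist"; returns the picture (480x640x3 uint8, red, green, blue); there is no depth.
- camera_params(name): a dict with "K" (3x3 intrinsics, pixels), "camera_from_world" (4x4, takes a point from world to camera coordinates). Camera axes: x right, y down, z forward; pixel columns grow to the right and rows downward; lengths in m; the calibration is good to about 2 mm. A picture is of the moment at which its call begins: read the wrist's pose just before it. camera_params takes no time and is no camera call; for the wrist camera it gives the pose at the moment of the call.
A pose or a line that the arm cannot do raises MotionError and nothing moves.
- sign_off(): hands the job in; it is judged then, once.
Trained networks look in the newest picture that a camera, given by its name, has taken for a name from the list of things; names that differ only in an ending like _2 or _b are one class to them, and where a whole thing is asked for, a point or a joint stands for the part that bears it (a point fixed in the world has none). Each returns a list of dicts, best first, with "confidence" (0 to 1); they miss things now and then, are a little off and sometimes report something else, mostly with a low value. They report only what shows in the picture. A call takes as long as a camera call.
- look_for(camera, name): "at" ([column, row] in pixels, amid what is visible of it).
- tip_of(camera, name): "at" ([column, row] in pixels: a listed point, or the origin of a listed thing).
Readings, each from a call of its own:
- read_time_s(): time.
- read_qpos(): joint angles.
- read_joint_vel(): joint speeds.
- read_effort(): joint torques, N m.
- read_eef_pos(): TCP position.
- read_tcp_rot(): TCP orientation.
- read_ft_force(): force on the tool from outside, world axes, zero at the start.
- read_ft_torque(): the same for the moment, N m.
- read_finger_gap(): finger opening in m.
- read_grasp_force(): force on a finger pad.
Only numpy, scipy, OpenCV 4.12 (cv2) and the standard library are available. Lean on these libraries where they do the work, as an engineer would, in place of code of your own. Each camera call takes 0.05 s, during which the arm holds its last target. There are 200 camera calls.

### The job

Check the two brake levers of the clamped scooter handlebar with the outside of your fingers, pushing on a lever's outer face and keeping out of the gap between lever and grip. First press the lever on your left in until it stops short of the bar, keep it there for a second and let it spring fully back out; then press the right lever in to its stop in the same way, and finish while still holding it in so that the gap can be looked at. Press firmly without forcing the levers, do not touch the bar or its grips, and leave everything loose on the bench where it is.

Things in the scene. Friction and masses are not known exactly. Their poses are not given: they have to be found in the camera images.
- handlebar: wooden clamp block, 130 x 90 x 65 mm, fixed to the bench, that carries the handlebar. Origin: under its centre on the table; x points across the bar to the side where the levers are (away from the robot), y along the bar to its left end, z up
- bar: dark steel handlebar 420 mm long, level, axis 105 mm above the table over the block's centre; black grips 37 mm thick at its ends (100 to 222 mm from the middle). Same origin and axes as the block. Lever clamps 64 to 84 mm from the middle reach 48 mm out on the lever side; the lever hinges lie there, 42 mm from the bar's axis, 74 mm from its middle
- left_press (a point): press point of the left brake lever: level aluminium blade 10 mm thick, 14 mm high. Point: on the blade's outer face (away from the bar), half-way up, 105 mm above the table; hinge (vertical) 85 mm along the blade towards mid-bar, tip 31 mm the other way. x axis: level, out of that face; y: along the blade, from the hinge towards the tip; z up. Moves and turns with the lever
- right_press (a point): press point of the right brake lever: level aluminium blade 10 mm thick, 14 mm high. Point: on the blade's outer face (away from the bar), half-way up, 105 mm above the table; hinge (vertical) 85 mm along the blade towards mid-bar, tip 31 mm the other way. x axis: level, out of that face; y: along the blade, from the tip towards the hinge; z up. Moves and turns with the lever
- left_lever (a joint): how far the left brake lever is pressed in (rad): 0 let go, grows as the blade swings towards the grip (counter-clockwise seen from above), stops dead at about 0.40 with some 15 mm still open between blade and grip. A spring returns it: at the press point it takes about 3 N to start, 9 N at the stop
- right_lever (a joint): how far the right brake lever is pressed in (rad): 0 let go, grows as the blade swings towards the grip (clockwise seen from above), stops dead at about 0.40 with some 15 mm still open between blade and grip. A spring returns it: at the press point it takes about 3 N to start, 9 N at the stop
- spanner: loose steel spanner, 150 mm long, lying on the table beyond the levers; origin under its middle
- screw_jar: loose glass jar with metal lid, 60 mm across, 75 mm tall, beyond the levers; origin under its centre
- collar: loose aluminium tube, 38 mm across, 50 mm tall, standing in front of the clamp block between the two levers; origin under its centre
- screwdriver: loose screwdriver, 190 mm long, lying on the robot's side of the bar; origin under its middle
- tape_roll: loose cardboard tape roll, 100 mm across, 25 mm high, to the left; origin under its centre
- mug: loose blue mug, 82 mm across, 92 mm tall, to the right; origin under its centre
- sanding_block: loose cork sanding block, 100 x 65 x 32 mm, to the right; origin under its centre

How it is judged:
By the outcome, as a careful person would: the job done as asked, in the order asked, and still so for the second after the job is handed in, while the arm keeps its last pose, push and grip.
It also fails if it takes over 64 s, if anything falls off the work surface, if the arm or the gripper's body presses on something with over 40 N, if the wrist force passes 120 N, or if a joint passes its speed limit or range.

## Working session

There is one attempt and no reset: what is moved stays moved. The work goes in short steps, each a Python script; the robot and the scene stay as the last script left them, time stands still between calls to the robot, and variables do not carry over. Pictures are saved under pics/ and viewed, at most 10 in all, crops included, and the job is handed in when it is done.

```bash
mkdir -p pics
python3 - <<'E'
from bench import *
import cv2, numpy as np
for c in ("scene","top"):
    im=read_camera(c); cv2.imwrite(f"pics/{c}0.png",im[:,:,::-1])
    p=camera_params(c); print(c,np.round(p["K"],1).tolist(),np.round(p["camera_from_world"],3).tolist())
    for n in ("left_press","right_press","handlebar","bar","collar","spanner","screw_jar","mug","tape_roll"):
        print(n,[(np.round(d["at"],1).tolist(),round(d["confidence"],2)) for d in tip_of(c,n)[:3]])
print(read_time_s(),read_finger_gap(),read_tcp_rot(),read_ft_force())
E
```

```text
scene [[531.2, 0.0, 314.3], [0.0, 531.2, 240.6], [0.0, 0.0, 1.0]] [[0.612, 0.791, 0.013, -0.385], [0.648, -0.492, -0.581, -0.3], [-0.453, 0.364, -0.814, 1.591], [0.0, 0.0, 0.0, 1.0]]
left_press [([326.1, 223.8], 0.69)]
right_press [([212.2, 285.7], 0.82)]
handlebar [([261.2, 256.6], 0.93)]
bar [([258.8, 255.7], 0.84)]
collar [([281.0, 291.5], 0.6)]
spanner []
screw_jar [([323.8, 294.1], 0.88)]
mug [([169.0, 407.6], 0.6)]
tape_roll [([409.6, 183.0], 0.82)]
top [[476.4, 0.0, 322.4], [0.0, 476.4, 236.2], [0.0, 0.0, 1.0]] [[-0.048, -0.999, 0.006, 0.026], [-0.978, 0.045, -0.201, 0.581], [0.201, -0.016, -0.979, 1.386], [0.0, 0.0, 0.0, 1.0]]
left_press [([296.0, 243.3], 0.72)]
right_press [([400.3, 240.6], 0.51)]
handlebar [([342.2, 270.3], 0.55), ([184.0, 267.5], 0.36)]
bar [([344.6, 272.1], 0.68)]
collar [([347.1, 235.8], 0.71)]
spanner [([386.4, 219.5], 0.84)]
screw_jar [([325.5, 215.0], 0.79)]
mug [([453.6, 207.4], 0.85)]
tape_roll [([184.6, 268.6], 0.58)]
1.0 0.08531934579198634 [9.84031204e-01 1.77996037e-01 1.23829740e-05 7.15873412e-06] [ 0.01232293  0.15580475 -0.10966646]
```

View pics/scene0.png

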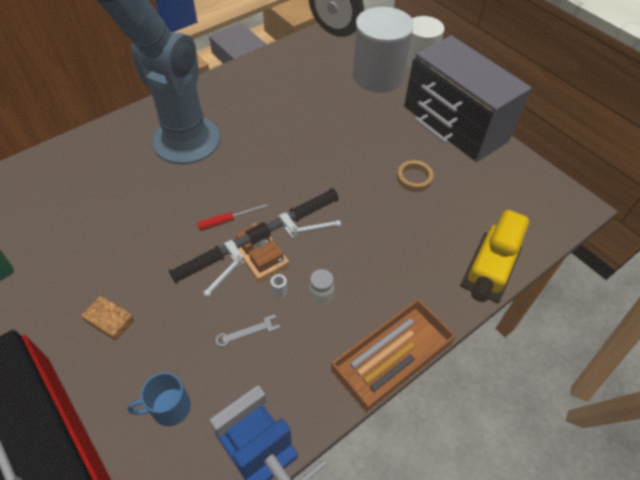

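View pics/top0.png

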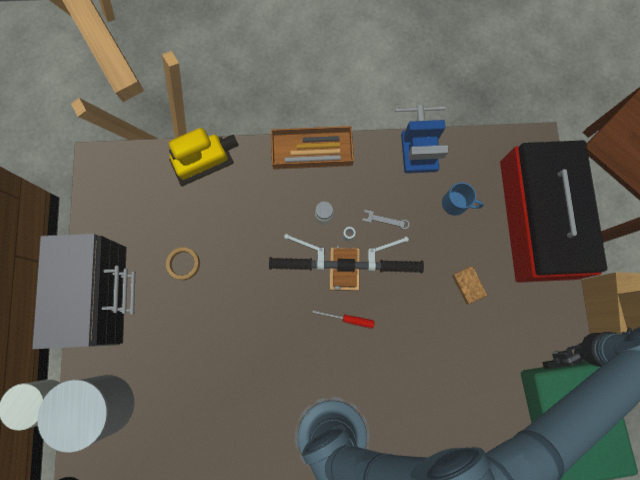

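```bash
cat > h.py <<'E'
from bench import *
import numpy as np
def ray(c,uv,z):
    p=camera_params(c);T=p["camera_from_world"];R=T[:3,:3];o=-R.T@T[:3,3]
    d=R.T@np.linalg.inv(p["K"])@np.array([uv[0],uv[1],1.]);return o+d*(z-o[2])/d[2]
def proj(c,X):
    p=camera_params(c);T=p["camera_from_world"];v=p["K"]@(T[:3,:3]@np.asarray(X)+T[:3,3]);return v[:2]/v[2]
E
python3 - <<'E'
from h import *
obs={"scene":dict(left_press=[326.1,223.8],right_press=[212.2,285.7],handlebar=[261.2,256.6],bar=[258.8,255.7],collar=[281,291.5],screw_jar=[323.8,294.1],mug=[169,407.6],tape_roll=[409.6,183]),
"top":dict(left_press=[296,243.3],right_press=[400.3,240.6],handlebar=[342.2,270.3],bar=[344.6,272.1],collar=[347.1,235.8],spanner=[386.4,219.5],screw_jar=[325.5,215],mug=[453.6,207.4],tape_roll=[184.6,268.6])}
for c in obs:
  for n,uv in obs[c].items(): print(c,n,ray(c,uv,.105 if 'press' in n else 0).round(3))
E
```

```text
scene left_press [0.56  0.087 0.105]
scene right_press [ 0.543 -0.222  0.105]
scene handlebar [ 0.482 -0.057  0.   ]
scene bar [ 0.476 -0.061  0.   ]
scene collar [ 0.595 -0.077  0.   ]
scene screw_jar [0.664 0.002 0.   ]
scene mug [ 0.682 -0.43   0.   ]
scene tape_roll [0.529 0.418 0.   ]
top left_press [0.555 0.078 0.105]
top right_press [ 0.548 -0.228  0.105]
top handlebar [ 0.483 -0.059  0.   ]
top bar [ 0.477 -0.066  0.   ]
top collar [ 0.591 -0.08   0.   ]
top spanner [ 0.639 -0.208  0.   ]
top screw_jar [ 0.662 -0.015  0.   ]
top mug [ 0.668 -0.427  0.   ]
top tape_roll [0.511 0.431 0.   ]
```

The pictures show the bar with ends at about (269,264) and (423,267) in the top view. The lever tips are at (286,237) and (408,240), and the jar, collar and spanner lie beyond the levers. I'll take a closer wrist view from above each lever.

Run:
```python
from h import *
import cv2
for n,uv in dict(endL=(269,264),endR=(423,267),tipL=(286,237),tipR=(408,240)).items(): print(n,ray("top",uv,.105).round(3))
for n,uv in dict(endL=(337,194),endR=(173,275),tipL=(340,223),tipR=(208,292)).items(): print(n,ray("scene",uv,.105).round(3))
move_gripper(0.0)
for i,p in enumerate(([.52,-.2,.33],[.52,.06,.33])):
    move_ptp(p,[1,0,0,0]); pause(.3)
    im=read_camera("wrist"); cv2.imwrite(f"pics/w{i}.png",im[:,:,::-1])
    for n in ("left_press","right_press","handlebar","bar"):
        print(i,n,[(np.round(d["at"],1).tolist(),round(d["confidence"],2),ray("wrist",d["at"],0 if n in("bar","handlebar") else .105).round(4).tolist()) for d in tip_of("wrist",n)[:3]])
    print(read_time_s(),read_finger_gap(),read_eef_pos())
    p=camera_params("wrist");print(p["K"].tolist(),p["camera_from_world"].round(5).tolist())
```

```text
endL [0.497 0.158 0.105]
endR [ 0.468 -0.288  0.105]
tipL [0.575 0.106 0.105]
tipR [ 0.549 -0.251  0.105]
endL [0.503 0.168 0.105]
endR [ 0.466 -0.277  0.105]
tipL [0.579 0.116 0.105]
tipR [ 0.551 -0.237  0.105]
0 left_press [([215.2, 112.4], 0.29, [0.5937, -0.1086, 0.105])]
0 right_press [([339.6, 164.0], 0.64, [0.5498, -0.216, 0.105])]
0 handlebar [([207.3, 205.7], 0.67, [0.4867, -0.0651, 0.0])]
0 bar [([204.0, 209.7], 0.62, [0.4818, -0.0607, 0.0])]
4.1833 -0.0002530379698452419 [ 0.52000604 -0.20003183  0.32998892]
[[421.00139205612993, 0.0, 322.05012832666137], [0.0, 421.00139205612993, 243.0641458420571], [0.0, 0.0, 1.0]] [[0.00055, -1.0, -0.00066, -0.20043], [-0.9488, -0.00073, 0.31587, 0.41773], [-0.31587, 0.00046, -0.9488, 0.64946], [0.0, 0.0, 0.0, 1.0]]
1 left_press [([297.2, 138.8], 0.83, [0.5719, 0.0808, 0.105]), ([386.7, 44.6], 0.42, [0.647, 0.0059, 0.105])]
1 right_press [([633.4, 161.1], 0.81, [0.5524, -0.2181, 0.105])]
1 handlebar [([425.1, 207.4], 0.96, [0.4848, -0.0619, 0.0]), ([408.3, 319.4], 0.37, [0.3367, -0.0516, 0.0])]
1 bar [([422.3, 212.0], 0.81, [0.4792, -0.0588, 0.0])]
5.75 -6.0576511557773874e-05 [0.52003509 0.05986654 0.32999679]
[[421.00139205612993, 0.0, 322.05012832666137], [0.0, 421.00139205612993, 243.0641458420571], [0.0, 0.0, 1.0]] [[0.00033, -1.0, -0.00067, 0.05957], [-0.9488, -0.00052, 0.31588, 0.41793], [-0.31588, 0.00053, -0.9488, 0.64935], [0.0, 0.0, 0.0, 1.0]]
```

```bash
python3 -c "
import cv2,numpy as np
a=cv2.imread('pics/w0.png')[60:300,160:560];b=cv2.imread('pics/w1.png')[60:300,160:560]
cv2.imwrite('pics/wa.png',cv2.resize(np.vstack([a,b])[:,:],None,fx=1.25,fy=1.25,interpolation=2) if 0 else cv2.resize(a,None,fx=2,fy=2,interpolation=2));cv2.imwrite('pics/wb.png',cv2.resize(b,None,fx=2,fy=2,interpolation=2))"
```

```text
(no output)
```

View pics/wa.png

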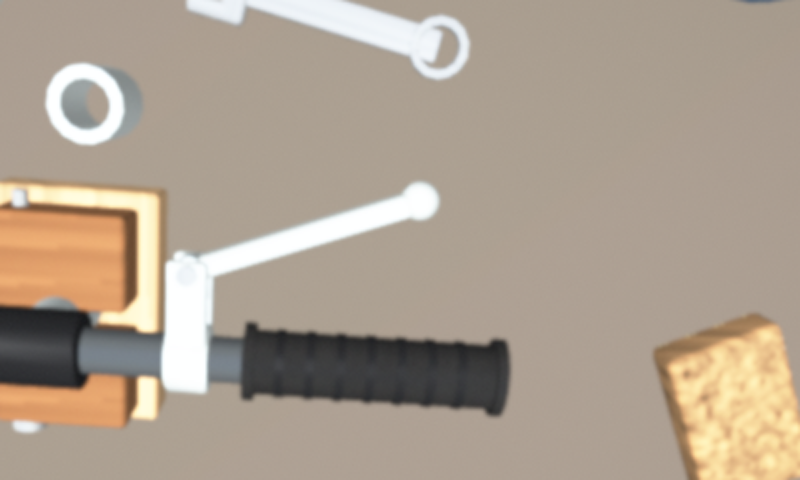

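View pics/wb.png

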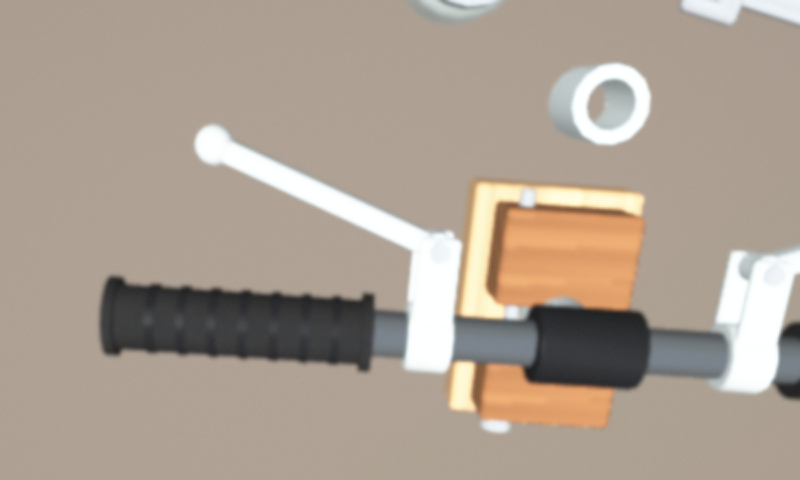

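The wrist views show both levers clearly. In full-picture pixels, the right hinge is at (254,195), its tip ball at (370,160) and the right bar end at (414,248). The left hinge is at (380,184), its tip ball at (266,132) and the left bar end at (211,218).

```bash
cat > geo.py <<'E'
from h import *
from scipy.optimize import least_squares
K=np.array([[421.0,0,322.05],[0,421.0,243.06],[0,0,1]])
def cam(tx):  # wrist cam, both views
    return np.array([[.00045,-1,-.00067],[-.9488,-.0006,.31588],[-.31588,.0005,-.9488]]),np.array(tx)
W0=cam([-.20043,.41773,.64946]);W1=cam([.05957,.41793,.64935])
P=lambda C,X:(lambda v:v[:2]/v[2])(K@(C[0]@X+C[1]))
def frame(p): 
    c,s=np.cos(p[2]),np.sin(p[2]);return lambda x,y,z=.105:np.array([p[0]+c*x-s*y,p[1]+s*x+c*y,z])
def model(p):
    F=frame(p);aL,aR=p[3],p[4];d=.116-.004  # a: outward blade angle from bar direction
    return [(W0,F(.042,-.074,.115),(254,195)),(W0,F(.042+d*np.sin(aR),-.074-d*np.cos(aR)),(370.5,160.5)),
     (W0,F(0,-.222),(414,248.5)),(W1,F(.042,.074,.115),(380.5,184)),(W1,F(.042+d*np.sin(aL),.074+d*np.cos(aL)),(266,132)),(W1,F(0,.222),(211.5,218))]
r=least_squares(lambda p:np.concatenate([P(C,X)-uv for C,X,uv in model(p)]),[.48,-.06,.05,.4,.4])
if __name__=="__main__":
    print(r.x.round(4),r.fun.round(1))
    F=frame(r.x)
    for s,a in((1,r.x[3]),(-1,r.x[4])):
        for off in (0,.005): print("press",s,F(.042+.085*np.sin(a)+off*np.cos(a), s*(.074+.085*np.cos(a)-off*np.sin(a))).round(4))
E
python3 geo.py
```

```text
[ 0.4856 -0.0625 -0.0667  0.3555  0.3488] [-0.6  1.3  3.7 -0.9 -4.1 -0.8 -0.5  1.5 -2.4 -0.9  3.8 -0.5]
press 1 [0.5672 0.0861 0.105 ]
press 1 [0.5718 0.084  0.105 ]
press -1 [ 0.5462 -0.2208  0.105 ]
press -1 [ 0.551  -0.2194  0.105 ]
```

```bash
cat > press.py <<'E'
from geo import *
F=frame(r.x);psi=r.x[2]
def pose(s,th,z=.107,off=.011):
    a=(r.x[3] if s>0 else r.x[4])-th; o=.005+off
    phi=psi-s*a
    return F(.042+.085*np.sin(a)+o*np.cos(a), s*(.074+.085*np.cos(a)-o*np.sin(a)),z),[np.cos(phi/2),np.sin(phi/2),0,0],np.array([np.cos(phi),np.sin(phi),0])
def go(s,th,speed=.03,**k):
    p,q,n=pose(s,th,**k); movel(p,q,speed); return n
def press(s,limit=15.):
    p,q,n=pose(s,-.25,z=.2); move_ptp(p,q); go(s,-.25,.08); pause(.2)
    f0=read_ft_force(); th=-.25; log=[]
    while th<.5:
        th+=.05 if th<.25 else .012
        n=go(s,th); pause(.05); d=read_ft_force()-f0; f=d@n
        e=read_eef_pos()-pose(s,th)[0]
        log.append((round(th,3),round(f,1),round(float(np.linalg.norm(d)),1),round(e@n*1e3,1)))
        if f>limit: break
    print(log,read_time_s()); return th
E
python3 - <<'E'
from press import *
import cv2
th=press(1); pause(.3); cv2.imwrite("pics/p1.png",read_camera("scene")[:,:,::-1]); pause(1.2)
print(read_ft_force(),read_time_s())
E
python3 -c "
import cv2;a=cv2.imread('pics/p1.png')[130:330,140:420];cv2.imwrite('pics/p1c.png',cv2.resize(a,None,fx=2.8,fy=2.8,interpolation=2))"
```

```text
[(-0.2, np.float64(-0.2), 1.7, np.float64(0.1)), (-0.15, np.float64(-0.7), 1.6, np.float64(0.1)), (-0.1, np.float64(-0.8), 1.4, np.float64(0.2)), (-0.05, np.float64(-0.4), 1.3, np.float64(0.2)), (-0.0, np.float64(-0.1), 1.7, np.float64(0.2)), (0.05, np.float64(-0.0), 1.3, np.float64(0.2)), (0.1, np.float64(1.2), 1.2, np.float64(0.2)), (0.15, np.float64(1.4), 2.0, np.float64(0.2)), (0.2, np.float64(0.4), 1.5, np.float64(0.2)), (0.25, np.float64(0.7), 1.3, np.float64(0.2)), (0.262, np.float64(0.9), 1.7, np.float64(0.0)), (0.274, np.float64(0.7), 1.4, np.float64(-0.1)), (0.286, np.float64(0.0), 0.8, np.float64(-0.0)), (0.298, np.float64(1.3), 1.9, np.float64(-0.0)), (0.31, np.float64(0.5), 2.1, np.float64(-0.0)), (0.322, np.float64(0.9), 1.8, np.float64(-0.0)), (0.334, np.float64(0.6), 1.9, np.float64(-0.0)), (0.346, np.float64(0.6), 1.2, np.float64(-0.0)), (0.358, np.float64(0.5), 1.2, np.float64(-0.0)), (0.37, np.float64(1.2), 1.4, np.float64(-0.0)), (0.382, np.float64(1.7), 1.8, np.float64(-0.1)), (0.394, np.float64(1.3), 1.4, np.float64(-0.0)), (0.406, np.float64(0.7), 1.9, np.float64(-0.1)), (0.418, np.float64(0.8), 0.9, np.float64(-0.0)), (0.43, np.float64(0.6), 1.4, np.float64(-0.0)), (0.442, np.float64(1.2), 1.4, np.float64(-0.0)), (0.454, np.float64(1.0), 1.0, np.float64(-0.0)), (0.466, np.float64(0.8), 1.1, np.float64(-0.0)), (0.478, np.float64(0.7), 1.8, np.float64(-0.0)), (0.49, np.float64(1.4), 2.2, np.float64(-0.0)), (0.502, np.float64(1.0), 1.6, np.float64(-0.1))] 17.7167
[ 0.91446795 -0.77011117 -0.2001116 ] 19.2667
```

View pics/p1c.png

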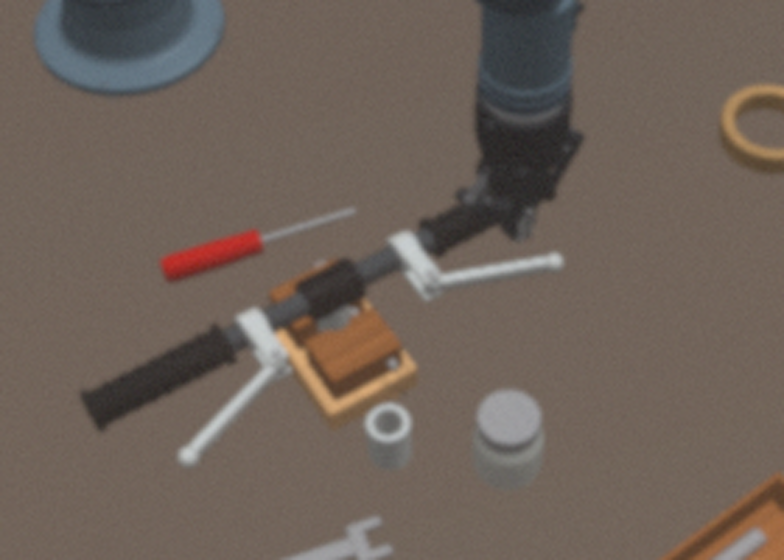

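Run:
```python
from press import *
import cv2
p=read_eef_pos();print(p,read_tcp_rot(),read_finger_gap())
for X in (p,p-[0,0,.019],pose(1,0,z=.105,off=0)[0],F(0,.222),F(.042,.074)): print(X.round(3),proj("scene",X).round(0),proj("top",X).round(0))
im=read_camera("wrist");cv2.imwrite("pics/w3.png",im[:,:,::-1])
print([(d["at"],d["confidence"]) for d in look_for("wrist","left_lever")[:2]])
im=read_camera("top");a=im[200:300,220:380,::-1];b=read_camera("wrist")[:,:,::-1]
cv2.imwrite("pics/m3.png",np.vstack([cv2.resize(a,(480,300)),cv2.resize(b,(400,300))[:, :].copy() if 0 else cv2.resize(b,(480,300))]))
```

```text
[0.54157585 0.09456727 0.10700697] [ 9.99204967e-01  3.98677101e-02 -6.99512038e-07 -1.55573680e-06] -0.00018179150206364407
[0.542 0.095 0.107] [324. 217.] [290. 248.]
[0.542 0.095 0.088] [323. 222.] [291. 249.]
[0.572 0.084 0.105] [328. 227.] [294. 238.]
[0.5   0.159 0.105] [334. 195.] [269. 263.]
[0.532 0.009 0.105] [293. 232.] [320. 250.]
[([395.8, 279.1], 0.83), ([541.3, 397.7], 0.73)]
```

View pics/m3.png

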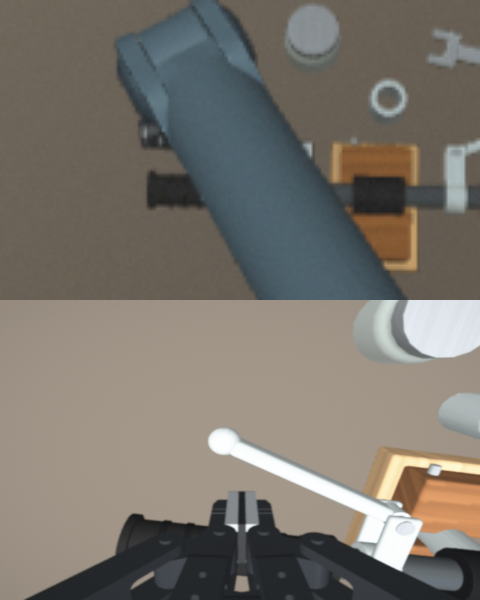

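Run:
```python
from press import *
import cv2
p=read_eef_pos()
for dz in (.02,.01,0,-.01,-.019): print(dz,proj("wrist",p+[0,0,dz]).round(0), proj("scene",p+[0,0,dz]).round(0))
a=cv2.imread("pics/w3.png")[220:460,200:500]; b=cv2.imread("pics/p1.png")[160:260,260:385]
cv2.imwrite("pics/m4.png",np.hstack([cv2.resize(a,(400,320)),cv2.resize(b,(400,320),interpolation=2)]))
```

```text
0.02 [321. 339.] [324. 212.]
0.01 [321. 326.] [324. 214.]
0 [321. 313.] [324. 217.]
-0.01 [321. 302.] [324. 220.]
-0.019 [321. 293.] [323. 222.]
```

View pics/m4.png

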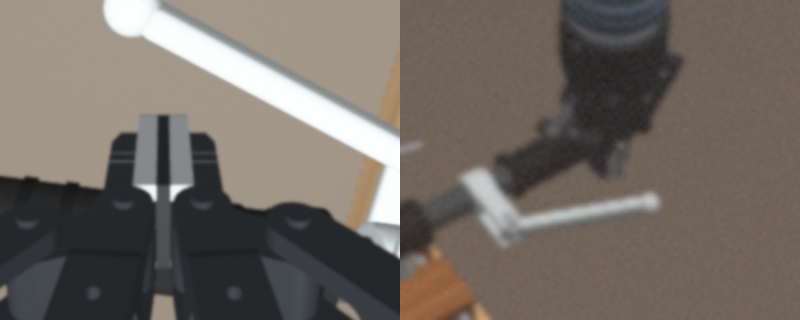

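The tips actually sit near z≈0.112, about 24 mm shorter than assumed, so the fingers swept over the top of the blade without touching it. I'll lift clear and redo the press lower.

```bash
sed -i 's/z=.107/z=.086/; s/if f>limit: break/if f>limit or (th>.2 and f<2.5): break/' press.py
python3 - <<'E'
from press import *
import cv2
p=read_eef_pos(); movel(p+[0,0,.1],speed=.15)
th=press(1); im=read_camera("scene"); pause(.1)
cv2.imwrite("pics/p2.png",cv2.resize(im[130:330,200:440,::-1],None,fx=2.8,fy=2.8))
print(th,read_ft_force(),read_time_s())
E
```

```text
[(-0.2, np.float64(0.9), 1.5, np.float64(0.0)), (-0.15, np.float64(-0.1), 0.4, np.float64(0.2)), (-0.1, np.float64(-0.0), 1.0, np.float64(0.2)), (-0.05, np.float64(0.2), 0.7, np.float64(0.2)), (-0.0, np.float64(1.6), 1.6, np.float64(0.8)), (0.05, np.float64(3.2), 3.8, np.float64(1.2)), (0.1, np.float64(5.7), 5.8, np.float64(0.8)), (0.15, np.float64(5.0), 5.2, np.float64(0.7)), (0.2, np.float64(5.6), 6.1, np.float64(0.9)), (0.25, np.float64(6.1), 6.4, np.float64(1.3)), (0.262, np.float64(5.7), 6.9, np.float64(1.4)), (0.274, np.float64(6.8), 7.5, np.float64(1.5)), (0.286, np.float64(6.8), 7.3, np.float64(1.6)), (0.298, np.float64(7.3), 7.9, np.float64(1.7)), (0.31, np.float64(6.7), 7.5, np.float64(1.8)), (0.322, np.float64(7.3), 8.6, np.float64(1.9)), (0.334, np.float64(6.5), 7.3, np.float64(2.0)), (0.346, np.float64(6.9), 7.7, np.float64(2.0)), (0.358, np.float64(7.0), 7.9, np.float64(2.2)), (0.37, np.float64(6.8), 7.9, np.float64(2.2)), (0.382, np.float64(8.0), 9.2, np.float64(2.3)), (0.394, np.float64(8.2), 9.5, np.float64(2.4)), (0.406, np.float64(7.4), 8.6, np.float64(2.5)), (0.418, np.float64(8.0), 9.5, np.float64(2.6)), (0.43, np.float64(9.6), 11.2, np.float64(3.1)), (0.442, np.float64(11.2), 13.2, np.float64(4.2)), (0.454, np.float64(11.7), 14.7, np.float64(5.2)), (0.466, np.float64(14.5), 17.4, np.float64(6.2)), (0.478, np.float64(17.1), 20.9, np.float64(7.2))] 31.8667
0.4780000000000002 [ 15.25549134  -2.61731316 -11.91639964] 32.0167
```

View pics/p2.png

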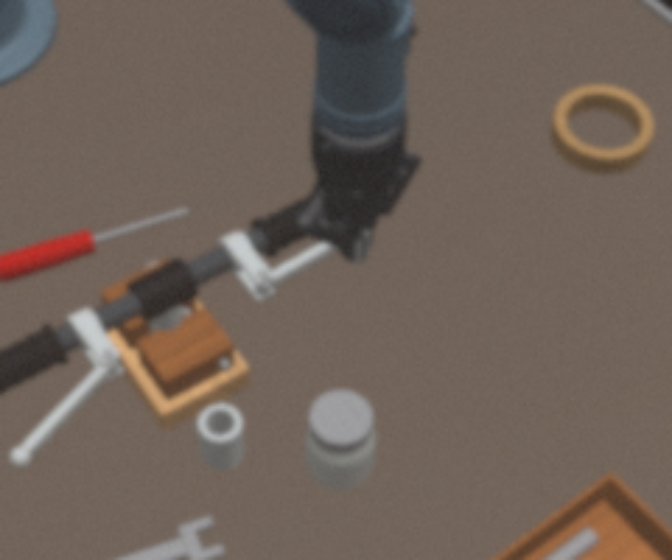

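The left lever is at its stop: the force knee came at about 9 N, and the lever yielded no further as the push rose to 17 N. I'll hold it, release it, check the spring-back, and then press the right lever.

```bash
sed -i 's/th<.25 else .012/th<.34 else .012/' press.py
python3 - <<'E'
from press import *
import cv2
pause(1.1)
for t in (.2,-.05,-.25): go(1,t,.06)
p=read_eef_pos(); movel(p+[0,0,.11],speed=.15)
read_camera("scene"); print("left", [(d["at"],d["confidence"]) for d in tip_of("scene","left_press")[:2]],read_time_s())
im=read_camera("scene")
th=press(-1); pause(.1); im2=read_camera("scene")
c=lambda i:cv2.resize(i[150:330,150:390,::-1],(400,300))
cv2.imwrite("pics/p3.png",np.hstack([c(im),c(im2)]))
print(th,read_ft_force(),read_time_s())
E
```

```text
left [([329.5, 225.6], 0.66)] 35.6
[(-0.2, np.float64(-0.3), 1.4, np.float64(-0.0)), (-0.15, np.float64(0.7), 0.8, np.float64(0.1)), (-0.1, np.float64(0.8), 1.0, np.float64(0.2)), (-0.05, np.float64(0.2), 0.9, np.float64(0.2)), (-0.0, np.float64(0.8), 0.8, np.float64(0.2)), (0.05, np.float64(3.5), 4.1, np.float64(1.4)), (0.1, np.float64(3.2), 3.7, np.float64(0.9)), (0.15, np.float64(5.5), 5.6, np.float64(0.7)), (0.2, np.float64(5.9), 5.9, np.float64(0.8)), (0.25, np.float64(6.6), 7.0, np.float64(1.1)), (0.3, np.float64(6.4), 6.8, np.float64(1.5)), (0.35, np.float64(7.2), 8.0, np.float64(1.9)), (0.362, np.float64(7.4), 7.8, np.float64(2.0)), (0.374, np.float64(7.4), 8.4, np.float64(2.1)), (0.386, np.float64(8.4), 9.1, np.float64(2.2)), (0.398, np.float64(7.6), 8.2, np.float64(2.3)), (0.41, np.float64(8.2), 9.0, np.float64(2.4)), (0.422, np.float64(7.4), 8.6, np.float64(2.5)), (0.434, np.float64(9.2), 10.3, np.float64(2.8)), (0.446, np.float64(11.2), 12.6, np.float64(3.8)), (0.458, np.float64(11.8), 13.9, np.float64(4.9)), (0.47, np.float64(13.8), 16.9, np.float64(5.9)), (0.482, np.float64(16.3), 19.6, np.float64(6.9))] 46.2667
0.4820000000000001 [ 15.52616584  -1.17156907 -11.67770432] 46.4167
```

View pics/p3.png

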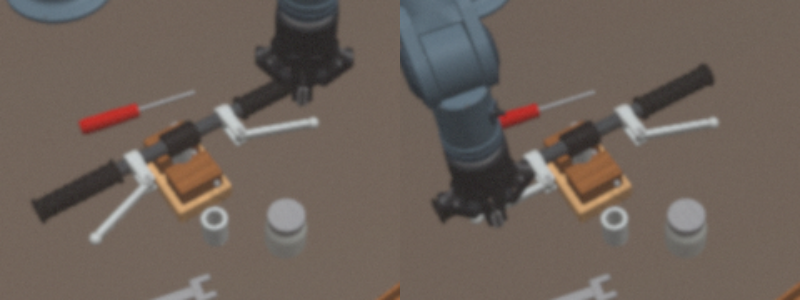

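The left lever is fully back out, with its tip at the original pixel. The right lever is held at its stop with about 16 N, and the loose items are where they were.

Run:
```python
from bench import *
pause(1.0); print(read_ft_force(),read_time_s()); print(sign_off())
```

```text
[ 14.98555259  -1.38345875 -11.18102627] 47.4167
the job is handed in; nothing more can be done
None
```

The job is handed in at 47 s: the left lever was pressed to its stop, held for a second and sprang fully back out, and the right lever is still held in at its stop with about 16 N; an earlier try at the left lever passed over the blade and left the fingers above or in the gap to the grip, with no contact force felt.

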